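Hold the cover down on the blood-tube mixer

TASK

Pick the grey hold-down cover off the counter by its handle and fit it squarely onto the tube mixer: slide it over the mixer's locating pin, which the cover hides, until its bore drops onto the pin. Then press it down against the springy cushion until it is fully home on the stop posts, and finish while still holding it pressed down there by the handle, without letting go. Leave the other things on the counter where they are.

Things in the scene. Friction and masses are not known exactly. Their poses are not given: they have to be found in the camera images.
- cover: Loose grey hold-down cover lying flat on the counter, about 0.4 kg. Origin: centre of its underside = mouth of its bore; z up, long side along y. Lower part 88 (x) x 128 (y) x 18 mm, on it a lid plate 100 x 140 x 8 mm (plate top 26 mm above the underside). The blind bore opens downwards only: 15 mm wide, 18 mm deep, chamfered. A half turn about z makes no difference.
- handle_top (a point): Centre of the top of the cover's aluminium bar handle, 68 mm above the underside, on the bore's axis. The bar stands on the lid plate: 18 mm thick (cover's x), 84 mm long (y), 42 mm high.
- mixer: White tube mixer fixed to the counter, 150 (x) x 190 (y) x 55 mm high, a black knob on its -x side. Origin: centre of its underside, 0 mm above the counter; z up. The seated cover's long side lies along the mixer's long side (y), either way round; its underside is 77 mm above the counter when it just rests on the cushion, 69.5 mm when pressed home on the stop posts.
- deck (a point): Centre of the mixer's grey deck, 55 mm above the counter. On the deck: the steel locating pin in the centre; eight purple tube caps 11 mm high (the cover never reaches them); the black sprung cushion frame 60 (x) x 108 (y) mm; four thin steel stop posts, 39.5 mm in x and 59.5 mm in y from the centre, tops 69.5 mm above the counter.
- pin_tip (a point): Centre of the top of the mixer's locating pin, 86 mm above the counter, over the mixer's origin. The pin is 12 mm thick, its last 4 mm taper to 6 mm. It stands 9 mm above the unpressed cushion.
- cushion (a joint): How far the cushion frame is pressed down (m): 0 unpressed (top 77 mm above the counter), 0.0075 when the cover is on the stop posts. It springs back: begins to yield at about 6 N, takes about 13.5 N in all to be fully down, of which the cover's weight gives about 4 N (weight alone does not press it).
- sharps: Bystander: yellow sharps container with red lid, 120 mm wide, 180 mm high. Origin: centre of its underside.
- gel: Bystander: clear bottle, 62 mm wide, 150 mm high. Origin: centre of its underside.
- cup: Bystander: paper cup of blue caps, 72 mm wide, 75 mm high. Origin: centre of its underside.
Mind the look-alikes: they are no part of the job. What is shaped like the cover but orange or red is not meant.

How it is judged (in metres and radians):
On the way, in this order (a step that is already met when the one before it is completed fails the run):
1. the cover is lifted off the counter, held by the fingers (height (world z) of cover above 0.03 m and contact force between the fingers and cover above 1 N), for 0.2 s.
2. the cover has dropped onto the pin: bore mouth within 4 mm of the pin's axis and below the pin's tip by over 5 mm (horizontal distance between cover and pin_tip below 0.004 m and z of cover in the frame of pin_tip between -0.025 and -0.005 m), for 0.1 s.
At the end, for the whole second after the job is handed in: Cover on the pin within 4 mm, level to 0.06 rad, square to the mixer to 0.15 rad, underside 14.5 mm or more below the pin's tip, cushion down over 5.5 mm, bearing on the mixer with over 9 N, held by the fingers (over 3 N), at rest, through the last second (horizontal distance between cover and pin_tip below 0.004 m and z of cover in the frame of pin_tip between -0.025 and -0.0145 m and value of joint cushion above 0.0055 m and angle between cover's own z axis and vertical below 0.06 rad and angle between the y axis of cover and the y axis of mixer, either way round below 0.15 rad and contact force between cover and mixer above 9 N and contact force between the fingers and cover above 3 N and linear speed of cover below 0.01 m/s); the arm keeps its last pose, push and grip.
It fails at once if a bystander is moved by more than 30 mm (distance of any of sharps, gel, cup from where it was at the start of the episode above 0.03 m).
It also fails if it takes over 40 s, if anything falls off the work surface, if the arm or the gripper's body presses on something with over 40 N, if the wrist force passes 120 N, or if a joint passes its speed limit or range.

ROBOT

A 6-joint arm with a two-finger parallel gripper is mounted at the origin on the work surface. World frame = base frame: x ahead of the robot, y to its left, z up, the work surface at z = 0. Lengths are in mm, angles in rad, forces in N, time in s.
With the tool pointing down it reaches from about 350 to 875 mm from the base axis. Payload 15.5 kg.
Tool frame: the origin (TCP) lies at the very end of the fingers, on their centre line; the grasp point (between the pads) lies 19 mm behind it; z points along the fingers, y is the direction in which the jaws open and shut (so a half turn about z gives the same grasp; the last joint's range is limited). The gripper opens to 85 mm and grips with 20 to 120 N. Pads are 22 mm wide; open, the fingers measure 114 mm over their backs; the gripper's body (76 mm by 85 mm) begins 54 mm behind the grasp point. The pads swing forward as they close: fully open they stand 13 mm farther back than shut.
Start: joints at [1.21, 0.494, 1.345, -0, 1.302, -0.096], TCP at [163.568, 603.218, 202.077] pointing down, gripper open.
Joint ranges: [-2.91, 2.91], [-0.82, 2.16], [0.22, 2.67], [-1.22, 4.37], [0.12, 2.79], [-3.08, 3.08]. Speed limits (rad/s): [1.89, 1.89, 2.57, 3.01, 3.01, 3.01].

INTERFACE

Orientations are given as a unit quaternion [w, x, y, z].
In Python, from rig import ctrl, grab_frame, camera_params gives the robot as it stands.
- The arm moves only by the shell command python3 -m handwheel 'ROWS' [OPENING] [FORCE]. ROWS is JSON, a list of rows, each a list of 6 numbers: the shift along the tool's x, y, z in mm, then the turn, a rotation vector about the tool's x, y, z in rad. A call has 1 to 8 rows; each row is the pose to reach, as a shift and turn from the pose measured when the call began, along the tool's axes at that moment; what a row does not reach only later rows make up. A row lasts 1/8 s, in which the tool goes at most 62.5 mm and 10.7 degrees, less where a joint would pass 70% of its speed; a pose out of reach is approached as far as the arm can. A call with a gripper value outside its range is refused whole. OPENING is the closure in counts, from 0 (fully open) to 255 (shut), set as the call begins (- or left out, the last holds). The fingers move at their own pace and stop on an object; FORCE is the grip in N (left out, the last holds). Time passes only in rows, so rows that repeat a pose let the fingers close. It gives the time, the measured TCP pose, the force and the opening at its end, in the units of the state.
- ctrl.get_state(): the state, without advancing time (a new reading comes with each control period).
- grab_frame(name): name is "scene" or "top" or "wrist"; returns (picture, depth): 420x560x3 uint8, red, green, blue; 420x560 float32, mm along the optical axis (not along the pixel's ray), 0 where there is no reading.
- camera_params(name): a dict with "camera_matrix" (3x3 intrinsics, pixels), "view" (4x4, takes a point from world to camera coordinates). Camera axes: x right, y down, z forward; pixel columns grow to the right and rows downward; lengths in mm; the calibration is good to about 2 mm. A picture is of the moment at which its call begins: read the wrist's pose just before it. camera_params takes no time and is no camera call; for the wrist camera it gives the pose at the moment of the call.
- ctrl.finish_job(): hands the job in, once; it reports no verdict.
The state is a dict: "t": time; "joints": joint angles; "joint_velocities": joint speeds; "tau": joint torques, N m; "position": TCP position; "eef_rot": TCP orientation; "wrist_force": force on the tool from outside, world axes, zero at the start; "wrist_torque": the same for the moment, N m; "opening": finger opening in mm.
Only numpy, scipy, OpenCV 4.12 (cv2) and the standard library are available. Lean on these libraries where they do the work, as an engineer would, in place of code of your own. Each camera call takes 0.05 s, during which the arm holds its last target.

## Working session

There is one attempt and no reset: what is moved stays moved. The work goes in short steps, Python scripts to look and compute and a shell command to move; the robot and the scene stay as the last step left them, time stands still between calls to the robot, and variables do not carry over. Pictures are saved under pics/ and viewed, and the job is handed in when it is done.

```bash
ls; mkdir -p pics; python3 - <<'E'
from rig import ctrl, grab_frame, camera_params
import cv2,numpy as np
print({k:np.round(v,3).tolist() for k,v in ctrl.get_state().items()})
for n in ("scene","top"):
    p,d=grab_frame(n); cv2.imwrite(f"pics/{n}0.png",cv2.cvtColor(p,cv2.COLOR_RGB2BGR)); np.save(f"{n}0_d.npy",d)
    c=camera_params(n); print(n,np.round(c["camera_matrix"],1).tolist(),np.round(c["view"],3).tolist())
E
```

```text
pics
{'t': 0.0, 'joints': [1.21, 0.494, 1.346, -0.0, 1.303, -0.095], 'joint_velocities': [-0.0, 0.0, 0.001, -0.0, -0.0, -0.002], 'tau': [0.0, -88.216, -38.384, -0.001, 0.011, 0.0], 'position': [163.451, 602.836, 201.497], 'eef_rot': [-0.0, 0.132, 0.991, -0.001], 'wrist_force': [-0.279, 0.213, -0.324], 'wrist_torque': [-0.017, 0.032, 0.036], 'opening': 85.066}
scene [[458.2, 0.0, 276.6], [0.0, 458.2, 208.3], [0.0, 0.0, 1.0]] [[0.428, 0.903, 0.016, -235.869], [0.676, -0.309, -0.669, -341.719], [-0.6, 0.297, -0.743, 1670.149], [0.0, 0.0, 0.0, 1.0]]
top [[408.7, 0.0, 284.6], [0.0, 408.7, 207.9], [0.0, 0.0, 1.0]] [[0.025, -0.999, 0.022, -57.204], [-0.997, -0.026, -0.067, 574.147], [0.068, -0.02, -0.997, 1264.586], [0.0, 0.0, 0.0, 1.0]]
```

View pics/scene0.png

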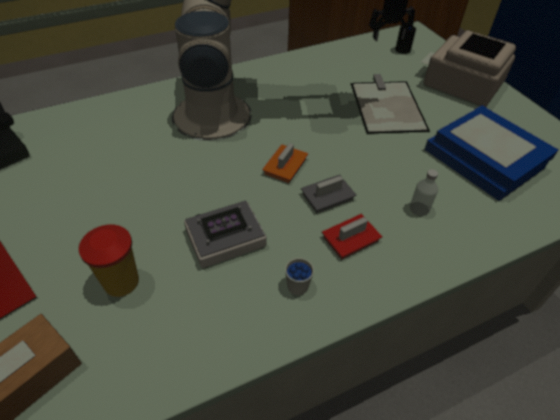

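View pics/top0.png

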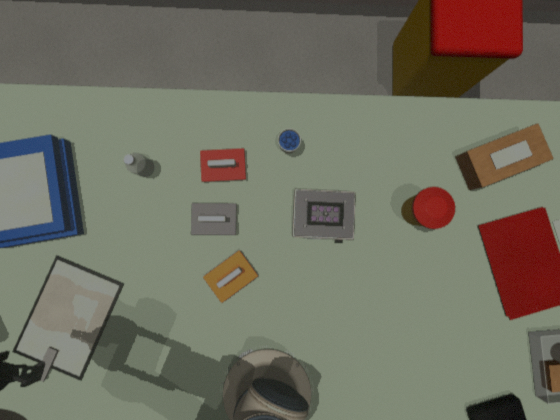

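Three things are shaped like the cover:
- Grey: scene (328,193), top (214,219).
- Red: scene (352,236), top (222,164).
- Orange: scene (286,162), top (230,276).

The description says grey. The mixer is at top (324,214), the gel at (134,162), the cup at (289,141) and the sharps at (433,208). Next I'll make a close crop and measure.

```bash
cat > h.py <<'E'
import cv2,numpy as np
from rig import ctrl, grab_frame, camera_params
def cast(n,uv,z,c=None):
    c=c or camera_params(n); K=np.array(c["camera_matrix"]);V=np.array(c["view"])
    uv=np.atleast_2d(uv).astype(float)
    r=np.c_[uv,np.ones(len(uv))]@np.linalg.inv(K).T@V[:3,:3]
    o=-V[:3,:3].T@V[:3,3]
    return o+r*((z-o[2])/r[:,2])[:,None]
def proj(n,P,c=None):
    c=c or camera_params(n); K=np.array(c["camera_matrix"]);V=np.array(c["view"])
    q=np.atleast_2d(P)@V[:3,:3].T+V[:3,3]; q=q@K.T; return q[:,:2]/q[:,2:]
def world(n,d,c=None):
    c=c or camera_params(n); K=np.array(c["camera_matrix"]);V=np.array(c["view"])
    v,u=np.mgrid[:d.shape[0],:d.shape[1]]
    q=np.stack([(u-K[0,2])/K[0,0]*d,(v-K[1,2])/K[1,1]*d,d],-1)
    return (q-V[:3,3])@V[:3,:3]
def save(name,img): cv2.imwrite("pics/"+name,img)
E
python3 - <<'E'
from h import *
im=cv2.imread("pics/top0.png"); s=cv2.imread("pics/scene0.png")
a=cv2.resize(im[180:255,170:375],None,fx=3.8,fy=3.8,interpolation=cv2.INTER_CUBIC)
b=cv2.resize(s[130:270,170:400],None,fx=3.3,fy=3.3,interpolation=cv2.INTER_CUBIC)
save("crop_top.png",cv2.convertScaleAbs(a,alpha=1.5)); b=cv2.convertScaleAbs(b,alpha=1.5);save("crop_scene.png",b)
d=np.load("top0_d.npy");W=world("top",d)
X,Y,Z=W[...,0],W[...,1],W[...,2]
print("table z",np.median(Z[110:130,330:400]))
def rect(name,m,win):
    mm=np.zeros_like(m,np.uint8); r0,r1,c0,c1=win; mm[r0:r1,c0:c1]=m[r0:r1,c0:c1]
    P=W[mm>0]; 
    r=cv2.minAreaRect(P[:,:2].astype(np.float32)); print(name,len(P),"mean",P.mean(0).round(1),"rect",np.round(r[0],1),np.round(r[1],1),round(r[2],1),"z med",np.median(P[:,2]).round(1))
    print("   px",np.argwhere(mm>0).mean(0).round(1)[::-1])
rect("plate",(Z>18),(195,245,180,245))
rect("handle",(Z>55),(195,245,180,245))
rect("mixer",(Z>42),(175,255,280,365))
rect("caps",(Z>72),(175,255,280,365))
E
```

```text
table z 1.019678403049034
plate 1445 mean [535.7 177.8  37.7] rect [536.8 117.4] [ 98.9 266.2] 0.5 z med 27.1
   px [212.9 218.5]
handle 174 mean [535.4 170.2 117.6] rect [523.8 100.3] [241.4  30. ] 80.2 z med 68.1
   px [211.1 218. ]
mixer 2999 mean [ 557.8 -159.2   72.8] rect [ 558.  -139.5] [237.5 160.8] 86.4 z med 56.2
   px [323.7 213.6]
caps 415 mean [ 553.9 -151.2  178. ] rect [ 548.8 -119.3] [ 92.2 220.5] 7.6 z med 77.8
   px [325.9 213. ]
```

View pics/crop_top.png

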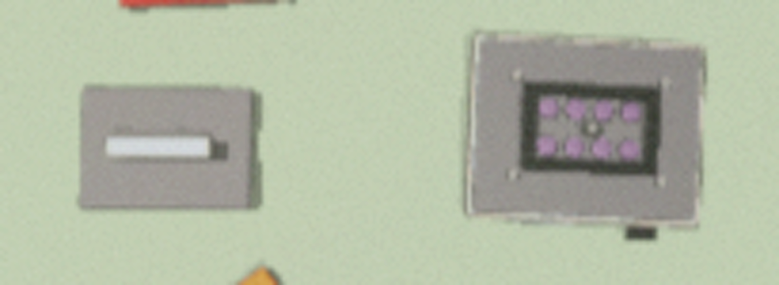

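View pics/crop_scene.png

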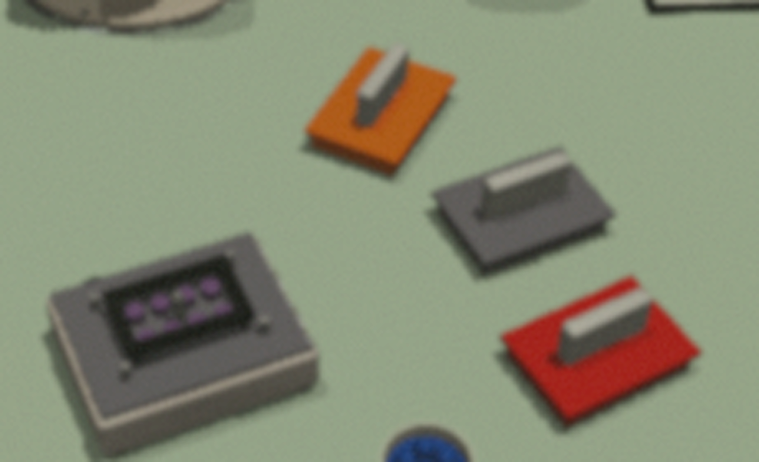

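The crop shows the grey plate with its bright handle at top (212,218), so that's the cover. The mixer has a frame, eight caps, the centre pin near top (326,213) and four posts. Next I'll get precise rectangles from masks cast onto the right planes.

```bash
python3 - <<'E'
from h import *
im=cv2.imread("pics/top0.png"); hsv=cv2.cvtColor(im,cv2.COLOR_BGR2HSV); 
def comp(m,win):
    mm=np.zeros(im.shape[:2],np.uint8); r0,r1,c0,c1=win; mm[r0:r1,c0:c1]=m[r0:r1,c0:c1]*255
    mm=cv2.morphologyEx(mm,cv2.MORPH_OPEN,np.ones((2,2)))
    cs,_=cv2.findContours(mm,cv2.RETR_EXTERNAL,cv2.CHAIN_APPROX_NONE); return max(cs,key=cv2.contourArea)[:,0,:]
def rect(name,c,z):
    P=cast("top",c,z)[:,:2].astype(np.float32); r=cv2.minAreaRect(P)
    print(name,"px",np.round(cv2.minAreaRect(c)[0],1),"world",np.round(r[0],1),np.round(r[1],1),np.round(r[2],2))
H,S,V=[hsv[...,i].astype(int) for i in range(3)]
print(hsv[219,214],hsv[210,200],hsv[190,300],hsv[250,260],hsv[203,315],hsv[213,310],hsv[209,315])
w=(195,245,180,245)
rect("plate",comp((S<28)&(V>60),w),26)
rect("handle",comp((V>165)&(S<25),w),68)
wm=(175,255,280,365)
rect("mixer",comp((S<28)&(V>60),wm),55)
rect("frame",comp((V<75),(190,235,300,350)),77)
m=(H>135)&(H<165)&(S>35)
n,l,st,ce=cv2.connectedComponentsWithStats((m[190:235,300:350]*255).astype(np.uint8))
ok=st[1:,4]>5; C=ce[1:][ok]+[300,190]; print("caps",C.round(1).tolist(),cast("top",C.mean(0),66).round(1))
E
```

```text
[105  14 144] [ 20  15 105] [ 26  17 105] [ 45  33 138] [20 17 46] [45 10 50] [152  44 104]
plate px [214.5 219.5] world [533.1 175.1] [ 96.6 139.8] 1.53Traceback (most recent call last):
  File "<stdin>", line 14, in <module>
  File "<stdin>", line 6, in comp
ValueError: max() iterable argument is empty
```

```bash
python3 - <<'E'
from h import *
im=cv2.imread("pics/top0.png"); hsv=cv2.cvtColor(im,cv2.COLOR_BGR2HSV); 
def comp(m,win):
    mm=np.zeros(im.shape[:2],np.uint8); r0,r1,c0,c1=win; mm[r0:r1,c0:c1]=m[r0:r1,c0:c1]*255
    cs,_=cv2.findContours(mm,cv2.RETR_EXTERNAL,cv2.CHAIN_APPROX_NONE); return max(cs,key=cv2.contourArea)[:,0,:]
def rect(name,c,z):
    P=cast("top",c,z)[:,:2].astype(np.float32); r=cv2.minAreaRect(P)
    print(name,"px",np.round(cv2.minAreaRect(c)[0],1),"world",np.round(r[0],1),np.round(r[1],1),np.round(r[2],2))
H,S,V=[hsv[...,i].astype(int) for i in range(3)]
w=(195,245,180,245)
rect("plate",comp((S<28)&(V>60),w),26)
rect("handle",comp((V>130)&(S<25),w),68)
wm=(175,255,280,365)
rect("mixer",comp((S<28)&(V>60),wm),55)
rect("frame",comp((V<75),(190,235,300,350)),77)
m=(H>135)&(H<165)&(S>25)
n,l,st,ce=cv2.connectedComponentsWithStats((m[190:235,300:350]*255).astype(np.uint8))
ok=st[1:,4]>5; C=ce[1:][ok]+[300,190]; print("caps",C.round(1).tolist(),cast("top",C.mean(0),66).round(1))
print("pin px for guess",proj("top",[[557,-155,86]]).round(1))
# scene cross-check: handle and pin
s=cv2.imread("pics/scene0.png")
for n,P in(("h",[533,175,68]),("hA",[533,133,68]),("hB",[533,217,68])): print(n,proj("scene",[P]).round(1))
E
```

```text
plate px [213.5 218.5] world [536.2 178.3] [ 96.6 140. ] 1.54
handle px [211.  218.5] world [534.3 179.2] [ 9. 78.] 1.49
mixer px [323.7 214.5] world [ 556.4 -161.9] [191.2 152.9] 89.28
frame px [324.9 213.4] world [ 558.3 -162.9] [109.6  72.4] 89.49
caps [[314.0, 208.0], [321.1, 208.3], [328.2, 208.7], [335.6, 209.0], [313.5, 218.0], [320.8, 218.3], [328.0, 218.9], [335.0, 219.0]] [[ 558.4 -163.    66. ]]
pin px for guess [[322.7 213.6]]
h [[328.  180.8]]
hA [[315.5 185. ]]
hB [[340.3 176.7]]
```

The grey cover measures 97×140 mm (100×140 expected), centred near (535,179) with yaw about +1.5°. The mixer measures 153×191 mm (150×190 expected), centred near (558,-163) with yaw about -1°. The wrist camera should give a finer reading, so I'll go over the cover first.

```bash
cat >> h.py <<'E'
from scipy.spatial.transform import Rotation as Rn
def toolR(q): return Rn.from_quat([q[1],q[2],q[3],q[0]])
def plan(target,yaw_y_deg,n=8):
    s=ctrl.get_state(); R=toolR(s["eef_rot"]); p=np.array(s["position"])
    a=np.deg2rad(yaw_y_deg); y=np.array([np.cos(a),np.sin(a),0]); z=np.array([0,0,-1.]); x=np.cross(y,z)
    Rt=Rn.from_matrix(np.c_[x,y,z])
    rv=(R.inv()*Rt).as_rotvec(); t=R.inv().apply(np.array(target)-p)
    print("t",round(s["t"],2),"pos",p.round(1),"open",round(s["opening"],1),"F",np.round(s["wrist_force"],1))
    print("shift",t.round(1).tolist(),"turn",rv.round(3).tolist())
E
python3 -c "
from h import *
plan([535,179,215],1.5)"
```

```text
t 0.1 pos [163.5 602.9 201.6] open 85.2 F [ 0.5 -0.5 -0.4]
shift [-469.5, -311.8, -13.1] turn [-0.001, 0.001, 1.28]
```

```bash
python3 -m handwheel '[[-47,-31,-2,0,0,0.15],[-94,-62,-4,0,0,0.3],[-141,-93,-6,0,0,0.45],[-188,-125,-8,0,0,0.6],[-235,-156,-10,0,0,0.75],[-282,-187,-11,0,0,0.9],[-329,-218,-12,0,0,1.05],[-376,-249,-13,0,0,1.2]]'
python3 -c "
from h import *
plan([535,179,215],1.5)"
```

```text
t: 1.1
position: [462.1, 262.6, 214.7]
eef_rot: [0.0, 0.67, 0.742, -0.001]
wrist_force: [0.3, 0.3, -0.0]
opening: 85.3
t 1.1 pos [462.1 262.6 214.7] open 85.3 F [ 0.3  0.3 -0. ]
shift [-90.5, 64.1, -0.2] turn [-0.001, 0.001, 0.075]
```

```bash
python3 -m handwheel '[[-45,32,0,0,0,0.04],[-90,64,0,0,0,0.075],[-90,64,0,0,0,0.075]]'
python3 - <<'E'
from h import *
plan([535,179,215],1.5)
c=camera_params("wrist"); p,d=grab_frame("wrist"); np.savez("w1.npz",d=d,K=c["camera_matrix"],V=c["view"])
save("w1.png",cv2.cvtColor(p,cv2.COLOR_RGB2BGR))
V=np.array(c["view"]); print(np.round(c["camera_matrix"],1).tolist(),"cam pos",(-V[:3,:3].T@V[:3,3]).round(1),"axis",V[2,:3].round(3))
s=ctrl.get_state()["position"]; print(proj("wrist",[s,[535,179,68]],c).round(1))
E
```

```text
t: 1.48
position: [536.9, 176.7, 214.3]
eef_rot: [0.0, 0.699, 0.715, -0.001]
wrist_force: [-0.6, 1.1, -0.8]
opening: 85.2
t 1.48 pos [536.9 176.7 214.3] open 85.2 F [-0.6  1.1 -0.8]
shift [2.4, -1.8, -0.7] turn [-0.0, 0.002, -0.005]
[[344.4, 0.0, 279.4], [0.0, 344.4, 213.3], [0.0, 0.0, 1.0]] cam pos [535.5 259.4 385.1] axis [ 0.007 -0.321 -0.947]
[[276.  253.8]
 [277.  186.2]]
```

View pics/w1.png

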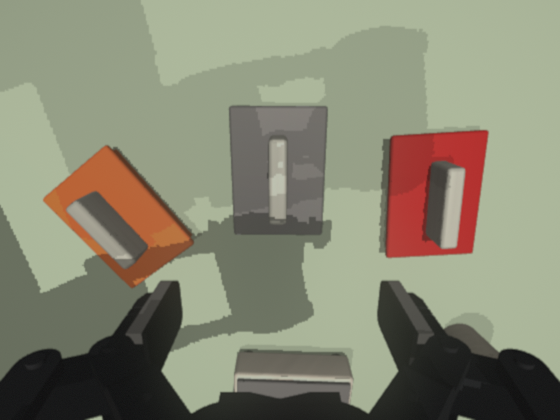

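Wrist picture: the grey cover is upright at (278,170), with its handle at (278,180). Orange is at left (118,215) and red at right (437,193). The fingers point at the lower half, and the mixer edge is at (293,370). Now I'll measure the plate and handle here.

```bash
python3 - <<'E'
from h import *
f=np.load("w1.npz"); c=dict(camera_matrix=f["K"],view=f["V"])
im=cv2.imread("pics/w1.png"); hsv=cv2.cvtColor(im,cv2.COLOR_BGR2HSV); H,S,V=[hsv[...,i].astype(int) for i in range(3)]
W=world("wrist",f["d"],c)
save("w1c.png",cv2.resize(im[95:245,220:340],None,fx=4,fy=4,interpolation=cv2.INTER_NEAREST))
def comp(m,win):
    mm=np.zeros(im.shape[:2],np.uint8); r0,r1,c0,c1=win; mm[r0:r1,c0:c1]=m[r0:r1,c0:c1]*255
    cs,_=cv2.findContours(mm,cv2.RETR_EXTERNAL,cv2.CHAIN_APPROX_NONE); return max(cs,key=cv2.contourArea)[:,0,:]
def rect(n,q,z):
    r=cv2.minAreaRect(cast("wrist",q,z,c)[:,:2].astype(np.float32)); print(n,np.round(cv2.boundingRect(q)),np.round(r[0],1),np.round(r[1],1),round(r[2],2))
rect("plate",comp((S<22)&(V>50),(95,245,220,340)),26)
h=comp((W[...,2]>62)&(W[...,2]<74),(120,235,262,295))
rect("handle depth",h,68)
rect("handle bright",comp((V>125)&(S<40),(120,235,262,295)),68)
print("depth z plate/handle",np.median(W[150:160,240:255,2]).round(1),np.median(W[160:200,275:281,2]).round(1))
E
```

```text
plate [230 106  97 129] [535.4 181.7] [ 97.3 137.6] 1.1
handle depth [268 139  20  86] [535.6 181.9] [17.6 82.2] 1.62
handle bright [269 139  18  80] [535.5 185. ] [16.2 75.9] 0.69
depth z plate/handle 25.1 67.0
```

View pics/w1c.png

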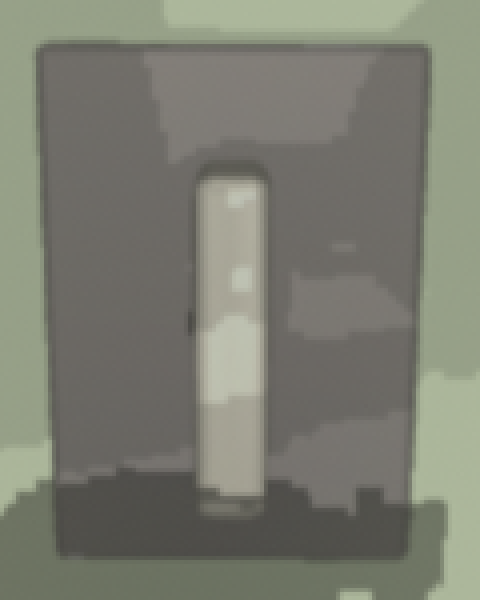

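The wrist view puts the cover at (535.5,181.8), handle 17.6×82 mm and top 67 mm high, which matches the sizes given and agrees with the top view to 3 mm. Next I'll view the pin from the same relative pose, so that any camera bias cancels.

```bash
python3 -c "
from h import *
plan([559.7,-168,232],1.5)"
```

```text
t 1.52 pos [535.4 178.2 214.3] open 85.4 F [-0.8  1.2 -0.2]
shift [-346.6, 16.2, -17.3] turn [-0.001, 0.001, -0.003]
```

```bash
python3 -m handwheel '[[-50,2,-3,0,0,0],[-100,5,-6,0,0,0],[-150,7,-9,0,0,0],[-200,9,-12,0,0,0],[-250,12,-15,0,0,0],[-300,14,-17,0,0,0],[-347,16,-17,0,0,0],[-347,16,-17,0,0,0]]'
python3 - <<'E'
from h import *
plan([559.7,-168,232],1.5)
c=camera_params("wrist"); p,d=grab_frame("wrist"); np.savez("w2.npz",d=d,K=c["camera_matrix"],V=c["view"])
im=cv2.cvtColor(p,cv2.COLOR_RGB2BGR); save("w2.png",im)
u=proj("wrist",[[558.3,-163,86]],c)[0]; print(u.round(1)); 
r,q=int(u[1]),int(u[0]); save("w2c.png",cv2.resize(im[r-65:r+65,q-70:q+70],None,fx=4.5,fy=4.5,interpolation=cv2.INTER_NEAREST)); print("crop origin",q-70,r-65)
E
```

```text
t: 2.52
position: [559.4, -169.9, 231.4]
eef_rot: [-0.0, 0.699, 0.715, -0.001]
wrist_force: [-0.5, 0.6, -0.8]
opening: 85.5
t 2.52 pos [ 559.4 -169.9  231.4] open 85.5 F [-0.5  0.6 -0.8]
shift [1.9, 0.3, -0.6] turn [-0.002, 0.001, -0.005]
[278.  181.7]
crop origin 208 116
```

View pics/w2c.png

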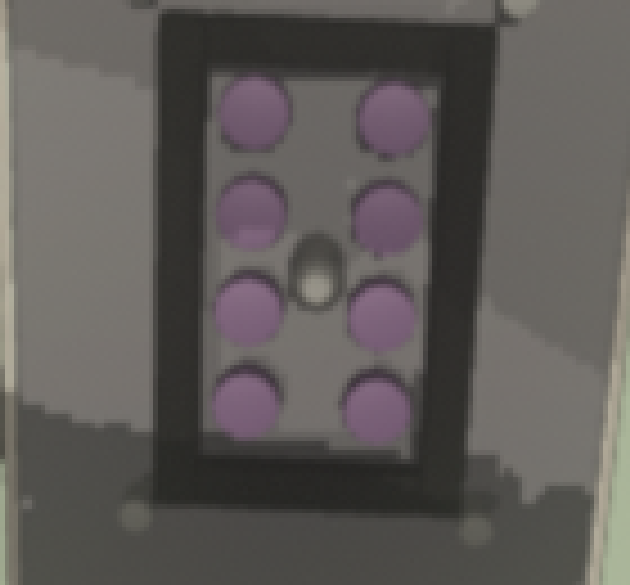

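View pics/w2.png

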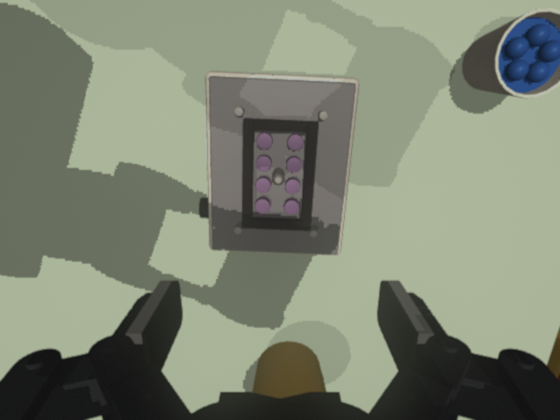

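The pin tip shows at wrist (278.2,180), inside the cushion frame, with the caps symmetric around it and all four posts visible. The cup is at the upper right (530,55) and the sharps container at the bottom (290,370). Now the numbers.

```bash
python3 - <<'E'
from h import *
f=np.load("w2.npz"); c=dict(camera_matrix=f["K"],view=f["V"])
im=cv2.imread("pics/w2.png"); hsv=cv2.cvtColor(im,cv2.COLOR_BGR2HSV); H,S,V=[hsv[...,i].astype(int) for i in range(3)]
print("pin tip",cast("wrist",[278.2,179.8],86,c).round(1))
m=(H>135)&(H<165)&(S>35)
n,l,st,ce=cv2.connectedComponentsWithStats((m[125:225,240:320]*255).astype(np.uint8)); ok=st[1:,4]>60; C=ce[1:][ok]+[240,125]
P=cast("wrist",C,66,c)[:,:2]; print("caps",len(P),P.mean(0).round(1)); 
L=P[P[:,0]<P[:,0].mean()];Rr=P[P[:,0]>P[:,0].mean()]
for q in(L,Rr):
    k=np.polyfit(q[:,1],q[:,0],1); print("yaw deg",np.rad2deg(-np.arctan(k[0])).round(2))
mm=np.zeros(im.shape[:2],np.uint8); mm[110:235,235:325]=(V<58)[110:235,235:325]*255
cs,_=cv2.findContours(mm,cv2.RETR_EXTERNAL,cv2.CHAIN_APPROX_NONE); q=max(cs,key=cv2.contourArea)[:,0,:]
r=cv2.minAreaRect(cast("wrist",q,77,c)[:,:2].astype(np.float32)); print("frame",np.round(r[0],1),np.round(r[1],1),round(r[2],2))
# posts z 69.5
po=np.array([[239,111.5],[322.5,115.5],[238,230.5],[313.8,233.5]]); Pp=cast("wrist",po,69.5,c); print("posts",Pp[:,:2].round(1).tolist(),Pp.mean(0).round(1))
# bystanders
t=cv2.imread("pics/top0.png"); h=cv2.cvtColor(t,cv2.COLOR_BGR2HSV); red=((h[...,0]<8)|(h[...,0]>172))&(h[...,1]>120)
mk=np.zeros(t.shape[:2],np.uint8); mk[180:235,400:465]=red[180:235,400:465]*255
cs,_=cv2.findContours(mk,cv2.RETR_EXTERNAL,cv2.CHAIN_APPROX_NONE); q=max(cs,key=cv2.contourArea)
(u,v),rr=cv2.minEnclosingCircle(q); print("sharps",cast("top",[u,v],180).round(1),"r",rr*1085/408)
print("cup",cast("top",[289,141],75).round(1))
E
```

```text
pin tip [[ 558.4 -161.2   86. ]]
caps 8 [ 558.1 -160.3]
yaw deg -1.37
yaw deg -1.31
frame [ 558.  -160.9] [106.9  69.8] 88.67
posts [[520.8, -101.1], [598.4, -103.0], [517.9, -219.7], [596.6, -221.3]] [ 558.4 -161.3   69.5]
sharps [[ 576.4 -451.4  180. ]] r 56.92871402291691
cup [[776.  -49.5  75. ]]
```

The pin is at (558.4,-161.2), and the posts and frame agree to within 0.5 mm. Mixer yaw is -1.35°. Now back to the cover to grasp it.

```bash
python3 -c "
from h import *
plan([535.5,181.8,130],1.5)"
```

```text
t 2.58 pos [ 559.3 -168.3  231.3] open 85.6 F [-0.2  1.1 -0.3]
shift [350.6, -15.7, 101.2] turn [-0.002, 0.001, -0.004]
```

```bash
python3 -m handwheel '[[50,-2,5,0,0,0],[100,-4,15,0,0,0],[150,-7,30,0,0,0],[200,-9,45,0,0,0],[250,-11,60,0,0,0],[300,-13,80,0,0,0],[350,-16,101,-0.002,0.001,-0.004],[351,-16,101,-0.002,0.001,-0.004]]' 0 40
python3 -c "
from h import *
plan([535.5,181.8,34],1.5)"
```

```text
t: 3.58
position: [532.3, 186.5, 128.8]
eef_rot: [-0.001, 0.696, 0.718, -0.001]
wrist_force: [-0.5, -0.6, 0.5]
opening: 85.9
t 3.58 pos [532.3 186.5 128.8] open 85.9 F [-0.5 -0.6  0.5]
shift [-4.9, 3.3, 94.7] turn [-0.003, -0.001, 0.006]
```

```bash
python3 -m handwheel '[[-3,2,25,0,0,0.005],[-5,3,50,0,0,0.006],[-5,3,70,0,0,0.006],[-5,3,70,0,0,0.006]]'
python3 -c "
from h import *
plan([535.5,181.8,34],1.5)"
```

```text
t: 4.08
position: [533.8, 181.8, 58.1]
eef_rot: [-0.002, 0.698, 0.717, -0.002]
wrist_force: [-0.2, 0.2, 1.1]
opening: 85.3
t 4.08 pos [533.8 181.8  58.1] open 85.3 F [-0.2  0.2  1.1]
shift [-0.1, 1.8, 24.1] turn [-0.005, -0.0, 0.001]
```

```bash
python3 -m handwheel '[[0,1,12,-0.005,0,0],[0,2,24,-0.005,0,0],[0,2,24,-0.005,0,0]]'
python3 - <<'E'
from h import *
plan([535.5,181.8,34],1.5)
p,d=grab_frame("wrist"); save("w3.png",cv2.cvtColor(p,cv2.COLOR_RGB2BGR))
E
```

```text
t: 4.45
position: [535.3, 181.8, 33.3]
eef_rot: [-0.001, 0.698, 0.717, -0.001]
wrist_force: [0.2, 0.1, -0.6]
opening: 84.7
t 4.45 pos [535.3 181.8  33.3] open 84.7 F [ 0.2  0.1 -0.6]
shift [0.0, 0.2, -0.7] turn [-0.002, 0.0, 0.001]
```

View pics/w3.png

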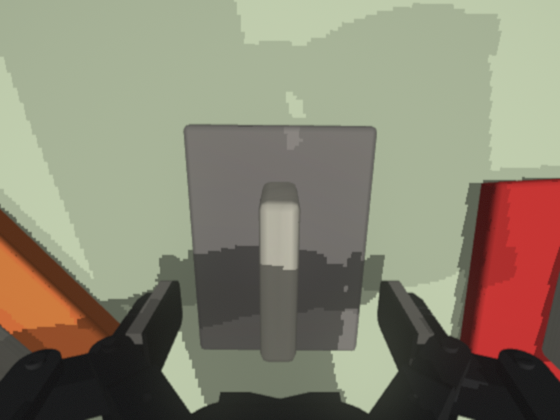

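The fingers straddle the grey handle evenly: the handle is at column 279 and the finger tips at 180 and 380. Closing now.

```bash
python3 -m handwheel '[[0,0,0,0,0,0],[0,0,0,0,0,0],[0,0,0,0,0,0],[0,0,0,0,0,0],[0,0,0,0,0,0],[0,0,0,0,0,0],[0,0,0,0,0,0]]' 255 80
python3 -c "
from h import *
plan([535.5,181.8,90],1.5)"
```

```text
t: 5.38
position: [535.6, 181.9, 34.0]
eef_rot: [-0.0, 0.698, 0.717, -0.0]
wrist_force: [-1.5, -0.6, 4.5]
opening: 14.9
t 5.38 pos [535.6 181.9  34. ] open 14.9 F [-1.5 -0.6  4.5]
shift [-0.1, -0.2, -56.0] turn [-0.001, -0.0, 0.001]
```

```bash
python3 -m handwheel '[[0,0,-10,0,0,0],[0,0,-30,0,0,0],[0,0,-60,0,0,0],[0,0,-90,0,0,0],[0,0,-120,0,0,0],[0,0,-120,0,0,0],[0,0,-120,0,0,0]]'
python3 - <<'E'
from h import *
plan([558.4,-161.2,154],-1.35)
c=camera_params("wrist"); p,d=grab_frame("wrist"); np.savez("w4.npz",d=d,K=c["camera_matrix"],V=c["view"],p=ctrl.get_state()["position"]); save("w4.png",cv2.cvtColor(p,cv2.COLOR_RGB2BGR))
E
```

```text
t: 6.25
position: [535.1, 181.7, 153.4]
eef_rot: [-0.001, 0.698, 0.717, -0.001]
wrist_force: [0.1, -0.3, -4.8]
opening: 14.7
t 6.25 pos [535.1 181.7 153.4] open 14.7 F [ 0.1 -0.3 -4.8]
shift [-343.4, 14.0, -0.6] turn [-0.002, 0.0, 0.05]
```

View pics/w4.png

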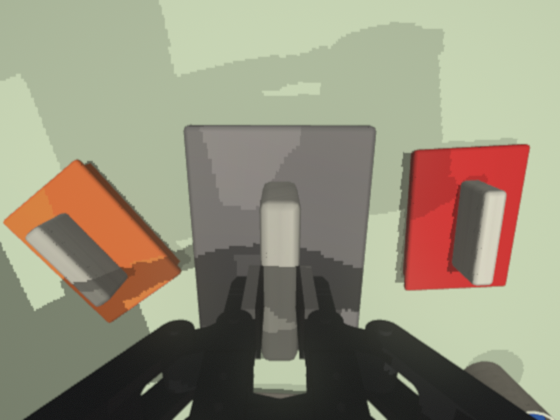

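The cover is lifted and level, with about 4.8 N hanging. The handle is at column 280 and the plate's far edge spans (185–375,125). Next I'll measure where the cover sits relative to the TCP with this same camera.

```bash
python3 - <<'E'
from h import *
f=np.load("w4.npz"); c=dict(camera_matrix=f["K"],view=f["V"]); p=f["p"]
im=cv2.imread("pics/w4.png"); hsv=cv2.cvtColor(im,cv2.COLOR_BGR2HSV); H,S,V=[hsv[...,i].astype(int) for i in range(3)]
z0=p[2]-34
W=world("wrist",f["d"],c); print("TCP",p.round(1),"plate z",np.median(W[150:200,200:250,2]).round(1),np.median(W[150:200,310:360,2]).round(1),"handle top",np.median(W[205:255,270:290,2]).round(1))
g=cv2.GaussianBlur(im,(3,3),0).astype(float); sat=S
def edge(vec): # strongest change
    d=np.abs(np.diff(vec,axis=0)).sum(-1); return d
L=[];R=[]
lab=cv2.cvtColor(im,cv2.COLOR_BGR2LAB).astype(float)[...,1:]
for r in range(140,235,5):
    dl=edge(lab[r,175:215]); dr=edge(lab[r,345:390]); L.append((175+dl.argmax()+.5,r)); R.append((345+dr.argmax()+.5,r))
T=[(u,110+edge(lab[110:140,u]).argmax()+.5) for u in range(195,370,8)]
for n,q in(("L",L),("R",R),("T",T)):
    P=cast("wrist",q,z0+26,c)
    if n=="T": k=np.polyfit(P[:,0],P[:,1],1); print(n,"y at TCPx",np.polyval(k,p[0])-p[1],"slope deg",np.rad2deg(k[0])); continue
    k=np.polyfit(P[:,1],P[:,0],1); print(n,"x off at TCP y",np.polyval(k,p[1])-p[0],"yaw",-np.rad2deg(k[0]), "res",np.std(P[:,0]-np.polyval(k,P[:,1])))
hl=[];hr=[]
g2=cv2.cvtColor(im,cv2.COLOR_BGR2GRAY).astype(float)
for r in range(206,262,4):
    hl.append((250+np.diff(g2[r,250:275]).argmax()+.5,r)); hr.append((287+np.diff(g2[r,287:310]).argmin()+.5,r))
for n,q in(("hl",hl),("hr",hr)):
    P=cast("wrist",q,z0+68,c); print(n,(np.median(P[:,0])-p[0]).round(2),"med y",np.median(P[:,1])-p[1])
print("handle far end y", [ (cast("wrist",[280,r],z0+68,c)[0,1]-p[1]).round(1) for r in (198,200,202)])
print(np.diff(g2[190:210,275:285].mean(1)).round(1))
E
```

```text
TCP [534.9 181.7 153. ] plate z 144.6 144.2 handle top 186.3
L x off at TCP y -48.53265062881576 yaw 1.321721316306515 res 0.1640817356592241
R x off at TCP y 49.24649378720096 yaw 1.2986149317100153 res 0.17110813271954095
T y at TCPx 69.27805057348556 slope deg 1.223103745322996
hl -8.08 med y 27.549066721664985
hr 7.99 med y 27.99025736781914
handle far end y [np.float64(42.9), np.float64(42.1), np.float64(41.2)]
[ 0.8  0.   0.2  1.   0.3 -0.8 -0.3  0.6  1.5  6.1 11.6 13.4 12.4 10.
  5.   2.7  2.2  2.3  2.7]
```

The cover is centred on the TCP to within 1 mm: x +0.2, y -0.5. Carry it over the pin.

```bash
python3 -m handwheel '[[-30,1,-5,0,0,0.005],[-75,3,-5,0,0,0.01],[-125,5,-5,0,0,0.02],[-175,7,-5,0,0,0.03],[-225,9,-5,0,0,0.035],[-275,11,-5,0,0,0.04],[-315,13,-5,-0.002,0,0.05],[-342,14,-3,-0.002,0,0.05]]'
python3 -m handwheel '[[0,0,0,0,0,0],[0,0,0,0,0,0]]'
python3 -c "
from h import *
plan([558.2,-160.7,128],-1.35)"
```

```text
t: 7.3
position: [557.6, -161.6, 154.8]
eef_rot: [-0.001, 0.716, 0.698, -0.001]
wrist_force: [-0.1, -0.0, -3.0]
opening: 13.9
t: 7.55
position: [556.9, -161.0, 153.9]
eef_rot: [-0.002, 0.716, 0.698, -0.001]
wrist_force: [0.3, 0.4, -3.1]
opening: 14.8
t 7.55 pos [ 556.9 -161.   153.9] open 14.8 F [ 0.3  0.4 -3.1]
shift [0.3, 1.4, 25.9] turn [-0.004, -0.001, -0.001]
```

```bash
python3 -m handwheel '[[0.3,1.4,10,-0.004,-0.001,0],[0.3,1.4,20,-0.004,-0.001,0],[0.3,1.4,25,-0.004,-0.001,0],[0.3,1.4,25,-0.004,-0.001,0],[0.3,1.4,25,-0.004,-0.001,0]]'
python3 - <<'E'
from h import *
plan([558.2,-160.7,120],-1.35)
c=camera_params("wrist"); pp=np.array(ctrl.get_state()["position"]); p,d=grab_frame("wrist"); np.savez("w5.npz",d=d,K=c["camera_matrix"],V=c["view"],p=pp); save("w5.png",cv2.cvtColor(p,cv2.COLOR_RGB2BGR))
E
```

```text
t: 8.18
position: [558.4, -160.7, 129.0]
eef_rot: [0.0, 0.716, 0.698, 0.0]
wrist_force: [0.2, 0.1, -3.4]
opening: 14.8
t 8.18 pos [ 558.4 -160.7  129. ] open 14.8 F [ 0.2  0.1 -3.4]
shift [0.0, -0.2, 9.0] turn [0.0, 0.0, -0.001]
```

View pics/w5.png

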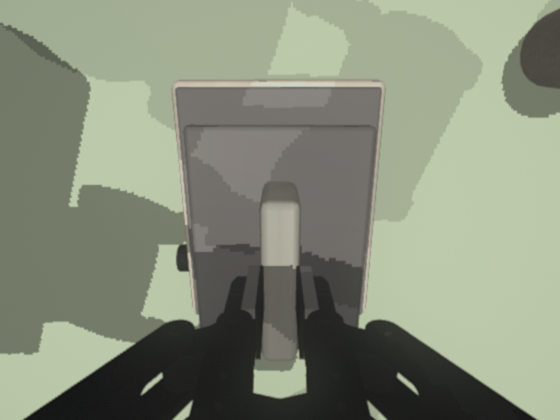

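The held cover sits square within the mixer outline, with even margins left and right. The handle is unchanged in the fingers. Descending slowly and watching the force.

```bash
python3 -m handwheel '[[0,0,4,0,0,0],[0,0,8,0,0,0],[0,0,11,0,0,0],[0,0,12,0,0,0],[0,0,12,0,0,0]]'
python3 -c "
from h import *
plan([558.2,-160.7,111],-1.35)"
```

```text
t: 8.85
position: [558.4, -160.8, 117.1]
eef_rot: [0.0, 0.716, 0.698, 0.0]
wrist_force: [-0.2, -0.1, -3.6]
opening: 14.5
t 8.85 pos [ 558.4 -160.8  117.1] open 14.5 F [-0.2 -0.1 -3.6]
shift [0.1, -0.2, 6.1] turn [0.0, 0.0, -0.001]
```

No contact force, with the bore mouth now 3 mm below the pin tip. Continue.

```bash
python3 -m handwheel '[[0,0,2,0,0,0],[0,0,4,0,0,0],[0,0,5,0,0,0],[0,0,5,0,0,0],[0,0,5,0,0,0]]'
python3 -c "
from h import *
plan([558.2,-160.7,103.5],-1.35)"
```

```text
t: 9.48
position: [558.4, -160.8, 112.1]
eef_rot: [0.0, 0.716, 0.698, 0.0]
wrist_force: [-0.1, 0.4, -3.1]
opening: 14.7
t 9.47 pos [ 558.4 -160.8  112.1] open 14.7 F [-0.1  0.4 -3.1]
shift [0.1, -0.2, 8.6] turn [0.0, 0.0, -0.001]
```

Free fall onto the pin, no side force, and the underside is at about 78 mm. Now press through the cushion.

```bash
python3 -m handwheel '[[0,0,2,0,0,0],[0,0,4,0,0,0],[0,0,6,0,0,0],[0,0,7,0,0,0],[0,0,7,0,0,0]]'
python3 -c "
from h import *
plan([558.2,-160.7,103.5],-1.35)"
```

```text
t: 10.1
position: [558.4, -160.8, 105.4]
eef_rot: [0.0, 0.716, 0.698, 0.0]
wrist_force: [-3.7, 0.3, 7.1]
opening: 14.7
t 10.1 pos [ 558.4 -160.8  105.4] open 14.7 F [-3.7  0.3  7.1]
shift [0.1, -0.3, 1.9] turn [0.001, 0.0, -0.001]
```

```bash
python3 -m handwheel '[[0,-0.5,1,0,0,0],[0,-0.5,2,0,0,0],[0,-0.5,2.5,0,0,0],[0,-0.5,2.5,0,0,0],[0,-0.5,2.5,0,0,0]]'
python3 -c "
from h import *
plan([558.2,-160.7,103.5],-1.35)"
```

```text
t: 10.72
position: [558.4, -160.9, 103.5]
eef_rot: [0.001, 0.716, 0.698, 0.0]
wrist_force: [-3.3, 2.2, 10.7]
opening: 14.8
t 10.72 pos [ 558.4 -160.9  103.5] open 14.8 F [-3.3  2.2 10.7]
shift [0.2, -0.2, 0.0] turn [0.002, 0.001, -0.001]
```

```bash
python3 -m handwheel '[[0,0,1,0,0,0],[0,0,1.5,0,0,0],[0,0,1.5,0,0,0],[0,0,1.5,0,0,0]]'
python3 -c "
from h import *
plan([558.2,-160.7,103.5],-1.35)"
```

```text
t: 11.22
position: [558.5, -160.9, 103.4]
eef_rot: [0.001, 0.716, 0.698, 0.001]
wrist_force: [-9.2, 3.1, 25.4]
opening: 14.8
t 11.22 pos [ 558.5 -160.9  103.4] open 14.8 F [-9.2  3.1 25.4]
shift [0.2, -0.3, -0.1] turn [0.003, 0.001, -0.001]
```

Hard stop: the force rose from 10.7 to 25 N with no more travel, and the TCP at 103.4 puts the underside at 69.4 mm. Checking by picture.

```bash
python3 - <<'E'
from h import *
c=camera_params("wrist"); pp=np.array(ctrl.get_state()["position"]); p,d=grab_frame("wrist"); W=world("wrist",d,c)
p2,d2=grab_frame("scene")
a=cv2.cvtColor(p,cv2.COLOR_RGB2BGR); b=cv2.cvtColor(p2,cv2.COLOR_RGB2BGR)[120:290,130:360]; b=cv2.resize(b,None,fx=2.47,fy=2.47,interpolation=cv2.INTER_CUBIC)
save("w6.png",cv2.resize(a,(400,300))); save("s6.png",b)
print("plate z L/R/far",np.median(W[150:230,195:240,2]).round(1),np.median(W[150:230,320:365,2]).round(1),np.median(W[130:145,220:340,2]).round(1),"deck",np.median(W[95:115,200:360,2]).round(1),"handle top",np.median(W[205:255,270:290,2]).round(1))
s=ctrl.get_state(); print({k:np.round(s[k],3).tolist() for k in("t","position","eef_rot","wrist_force","wrist_torque","opening","joint_velocities")})
E
```

```text
plate z L/R/far 94.5 94.5 94.5 deck 54.1 handle top 136.4
{'t': 11.325, 'position': [558.541, -160.913, 103.357], 'eef_rot': [0.001, 0.716, 0.698, 0.001], 'wrist_force': [-7.907, 1.901, 25.097], 'wrist_torque': [0.531, 1.455, -0.018], 'opening': 14.756, 'joint_velocities': [-0.002, 0.001, 0.001, -0.0, -0.0, 0.001]}
```

View pics/s6.png

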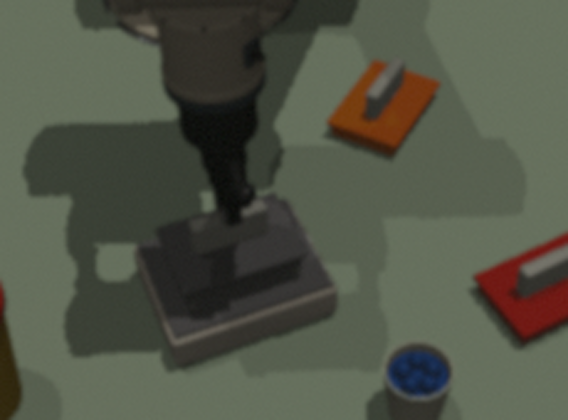

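View pics/w6.png

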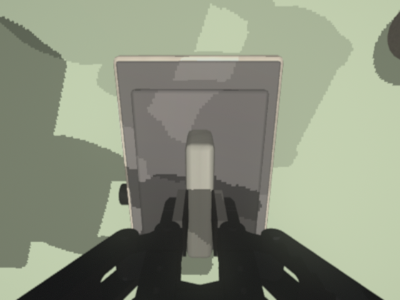

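The picture shows the cover square and level on the mixer, still held. The plate top reads 94.5 mm, with the deck reading 0.9 mm low, so it is about 95.4 mm against 95.5 expected. The push is steady at 25 N. Handing in.

```bash
python3 -c "
from rig import ctrl
print(ctrl.finish_job())
s=ctrl.get_state(); print(s['t'],s['position'],s['wrist_force'],s['opening'])"
```

```text
the job is handed in; nothing more can be done
None
the job is handed in; nothing more can be done
```

I picked the grey cover off the counter by its handle, lowered it over the mixer's pin, and pressed it down onto the stop posts. I handed the job in at about 11.3 s, still gripping the handle (grip set to 80 N). `finish_job` reports no verdict, so this rests on my own checks.

**Last checks that agreed:**
- **Fully down:** the fingertips were at z 103.4 mm, which puts the cover's underside at about 69.4 mm. The last step down raised the force from 11 to 25 N with no more travel, so it was on a hard stop.
- **Level and height:** the plate top read 94.5 mm at all three places measured. The deck read 0.9 mm low, so that is about 95.4 mm against 95.5 mm expected.
- **Position and squareness:** the tool was within about 0.4 mm of the pin position I had measured, and within about 0.2° of the mixer's measured yaw.
- **Bystanders:** no move went near the sharps container, gel or cup, though I did not measure their positions again at the end.

**Checks that disagreed:**
- **Finger opening:** it read 14.8 mm on an 18 mm handle. The reading stayed constant and the cover did not slip.
- **Sideways force:** about 8 N remained at the wrist while pressing, probably from the bore resting against one side of the pin.
- **Cover's first position:** the top and wrist cameras differed by about 3 mm, so I used the wrist camera.

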